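# Start the self-tapping wing screw of the clamping jig

## Robot

A 6-joint arm with a two-finger parallel gripper is mounted at the origin on a cart in front of the work surface, level with it; the furniture and walls round the work are solid. World frame = base frame: x ahead of the robot, y to its left, z up, the work surface at z = 0. Lengths are in mm, angles in degrees, forces in N, time in s.
With the tool pointing down it reaches from about 300 to 850 mm from the base axis. Payload 4.2 kg.
Tool frame: the origin (TCP) lies on the centre line of the jaws, within the pads' length; the fingertips stand 14 mm ahead of it and the grasp point (between the pads) lies 5 mm behind it; z points along the fingers, y is the line along which they close (so a half turn about z gives the same grasp; the last joint's range is limited). The gripper opens to 91 mm and grips with 3 to 60 N. Pads are 32 mm wide; open, the fingers measure 118 mm over their backs; the gripper's body (76 mm by 178 mm) begins 60 mm behind the grasp point.
Start: joints at [-74.542, 18.312, 89.639, -0, 72.044, -1.146], TCP at [164.315, -551.038, 227.976] pointing down, gripper open.
Joint ranges: [-177.97, 177.97], [-48.28, 115.42], [12.27, 149.76], [-77.06, 257.06], [2.81, 150.46], [-146.56, 146.56]. Speed limits (degrees/s): [147.25, 147.25, 180, 180, 180, 180].

## Interface

Orientations are given as [roll, pitch, yaw] about the fixed x, y, z axes, in that order (R = Rz(yaw) Ry(pitch) Rx(roll)).
In Python, from workcell import env gives the robot as it stands.
- The arm moves only by the tool arm_command, never from a script. Its argument "motion" is a list of rows, each an object with "offset": the shift along the tool's x, y, z in m, a list of three; "spin": the turn about the tool's z in rad. In form: [{"offset": [tx, ty, tz], "spin": spin}, ...]. A call has 1 to 5 rows; each row shifts and turns the commanded pose from where the row before left it, along the tool's axes as they then stand; what a row does not reach is not made up. A row lasts 1/8 s, in which the tool goes at most 62.5 mm and 10.7 degrees, less where a joint would pass 70% of its speed; a pose out of reach is approached as far as the arm can. A call with a gripper value outside its range is refused whole. "jaw" is the finger opening in m, from 0 to 0.0912, set as the call begins (left out, the last holds). The fingers move at their own pace and stop on an object; "newtons" is the grip in N (left out, the last holds). Time passes only in rows, so rows that do not move let the fingers close. It gives the time, the measured TCP pose, the force, the opening and the grip force at its end, in the units of the state.
- env.state(): the state, without advancing time (a new reading comes with each control period).
- env.grab_frame(name): name is "scene" or "top"; returns (picture, depth): 480x640x3 uint8, blue, green, red; 480x640 float32, mm along the optical axis (not along the pixel's ray), 0 where there is no reading.
- env.camera_model(name): a dict with "fx", "fy", "cx", "cy" (pixels), "eye" and "rotation" of the camera in the world. Camera axes: x right, y down, z forward; pixel columns grow to the right and rows downward; lengths in mm; the calibration is good to about 2 mm. A picture is of the moment at which its call begins. camera_model takes no time and is no camera call.
- env.job_done(): hands the job in; it is judged then, once.
Trained networks look in the newest picture that a camera, given by its name, has taken for a name from the list of things; names that differ only in an ending like _2 or _b are one class to them, and where a whole thing is asked for, a point or a joint stands for the part that bears it (a point fixed in the world has none). Each returns a list of dicts, best first, with "score" (0 to 1); they miss things now and then, are a little off and sometimes report something else, mostly with a low value. They report only what shows in the picture. A call takes as long as a camera call.
- env.boxes_of(camera, target): "bbox" ([left, top, right, bottom] in pixels, round what is visible of it).
- env.pinpoint(camera, target): "location" ([column, row] in pixels: a listed point, or the origin of a listed thing).
The state is a dict: "time_s": time; "qpos": joint angles; "qvel": joint speeds; "effort": joint torques, N m; "ee_pos": TCP position; "ee_rot": TCP orientation; "force": force on the tool from outside, world axes, zero at the start; "torque": the same for the moment, N m; "gripper_width": finger opening in mm; "gripper_force": force on a finger pad.
Only numpy, scipy, OpenCV 4.12 (cv2) and the standard library are available. Lean on these libraries where they do the work, as an engineer would, in place of code of your own. Each camera call takes 0.05 s, during which the arm holds its last target. There are 200 camera calls.

## Task

On the plywood jig, one orange wing screw is already down; the other still stands high on its shank. Start that standing self-tapping screw: press down on it firmly and keep pressing while you turn it clockwise (seen from above), regripping as needed, for about half a turn in all, until the yellow band at the foot of its shank has sunk out of sight into the jig; then let go of it. Leave the wrench, the tape measure and the marker where they lie.

Things in the scene. Friction and masses are not known exactly. Their poses are not given: they have to be found in the camera images.
- jig: Jig fixed to the table, any yaw: plywood board 240 x 110 x 24 mm on 8 mm rubber feet, a grey steel strap (its feet's top at 36 mm, crown at 64 mm) over a hardwood blank (34 x 130 x 26 mm) across its middle. Origin: on the table under the board's centre; x along the 240 mm, z up. Standing screw at x = +75 mm, y = 0; the screw already home (wing top at 70 mm) at x = -75 mm.
- wing_mid (a point): Middle of the standing screw's orange wing, on its vertical axis; z up. Wing: 46 mm long (along x), 12 mm wide (along y, grip across it), 30 mm high (15 mm above and below this point, which starts 85 mm over the table). Below it a steel collar, 48 mm diameter, its top 15 mm below this point, then a 12 mm shank, 30 mm showing, lowest 6 mm yellow. Turns and sinks with the wing.
- screw_turn (a joint): Angle of the standing screw's wing about its vertical axis in the jig, rad, growing clockwise seen from above; it starts anywhere from -1.5 to 1.5. It turns easily and without effect when the screw is not pressed.
- screw_give (a joint): How far the wing is pressed down against the springy bite of the tip, m: 0 free, at most 0.006, about 3.3 N per mm, springs back. Turning drives the screw only while it is pressed with more than about 8 to 11 N (0.003 m); with less the tip slips round. 15 to 20 N (0.005 to 0.006 m), kept up through the whole turn, is a good push.
- screw_feed (a joint): How far the screw is driven into the jig, m: 0 at the start, growing 1.9 mm per rad of clockwise turning under firm pressure, so the push must follow it down; at 0.006 the yellow band has just sunk in; stops at 0.008. Pressing alone or turning alone does not change it; it stays when let go. Resisting torque under 0.1 N m.
- adjustable_wrench: Loose grey adjustable wrench, 164 x 43 x 10 mm, lying on the table; origin under its middle.
- tape_measure: Loose yellow tape measure, 34 x 78 x 64 mm, on the table; origin under its middle.
- marker: Loose white marker with a blue cap, 130 x 17 x 19 mm, lying on the table; origin under its middle.

How it is judged:
By the outcome, as a careful person would: the job done as asked, in the order asked, and still so for the second after the job is handed in, with the robot touching nothing.
It also fails if it takes over 64 s, if anything falls off the work surface, if the arm or the gripper's body presses on something with over 40 N, if the wrist force passes 120 N, or if a joint passes its speed limit or range.

## Working session

There is one attempt and no reset: what is moved stays moved. The work goes in short steps, Python scripts to look and compute and a tool call to move; the robot and the scene stay as the last step left them, time stands still between calls to the robot, and variables do not carry over. Pictures are saved under pics/ and viewed, at most 10 in all, crops included, and the job is handed in when it is done.

Besides the shell and the picture viewer there is one more tool, called as a command line: name --argument value ..., lists and objects as JSON in quotes. arm_command: Moves the arm, as the interface text tells. Its arguments: {"type":"object","properties":{"motion":{"type":"array"},"jaw":{"type":"number"},"newtons":{"type":"number"}},"required":["motion"]}

```bash
mkdir -p pics
cat > h.py <<'E'
import numpy as np,cv2
from workcell import env
def px2w(cam,u,v,z=None,d=None):
    m=env.camera_model(cam);R=np.array(m["rotation"]);e=np.array(m["eye"])
    r=R@np.array([(u-m["cx"])/m["fx"],(v-m["cy"])/m["fy"],1.])
    if d is None: d=(z-e[2])/r[2]
    return e+r*d
E
python3 - <<'E'
from h import *
for c in("top","scene"):
    p,d=env.grab_frame(c);cv2.imwrite(f"pics/{c}0.png",p);np.save(f"{c}0.npy",d)
    m=env.camera_model(c);print(c,m)
    for t in("wing_mid","jig"):
        for r in env.pinpoint(c,t)[:2]:print(t,r,px2w(c,*r["location"],z=85 if t!="jig" else 0))
    for r in env.boxes_of(c,"wing_mid")[:2]:print(r)
print(env.state())
E
```

```text
top {'fx': 441.06711224962714, 'fy': 441.06711224962714, 'cx': 316.2483650993319, 'cy': 234.37238768391504, 'eye': array([548.41168089, 143.46579092, 946.31536226]), 'rotation': array([-172.07755146,   -1.07868613,  -89.34430498])}Traceback (most recent call last):
  File "<stdin>", line 6, in <module>
  File "h.py", line 6, in px2w
    if d is None: d=(z-e[2])/r[2]
                             ~^^^
IndexError: invalid index to scalar variable.
```

View pics/top0.png

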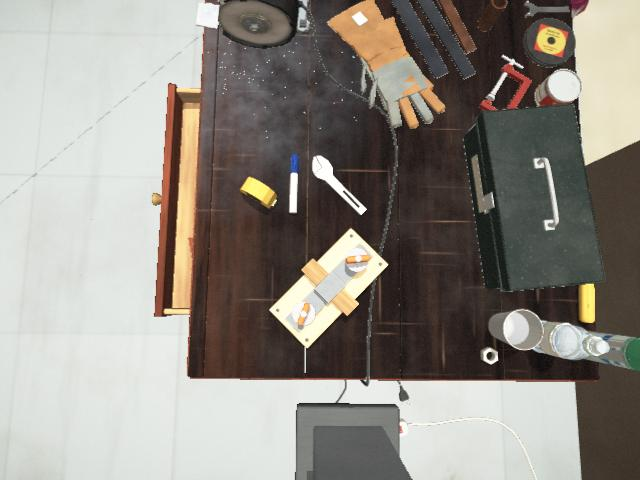

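The top view shows the jig centred near (330,288), with orange wings at (357,260) and (303,316). The rotation comes as roll, pitch, yaw, so I'll fix the helper.

```bash
sed -i 's/R=np.array(m\["rotation"\])/R=Rot.from_euler("xyz",m["rotation"],degrees=True).as_matrix()/; 1a from scipy.spatial.transform import Rotation as Rot' h.py
python3 - <<'E'
from h import *
for c in("top","scene"):
    p,d=env.grab_frame(c);cv2.imwrite(f"pics/{c}0.png",p);np.save(f"{c}0.npy",d)
    print(c,env.camera_model(c))
    for t in("wing_mid","jig"):
        for r in env.pinpoint(c,t)[:2]:print(t,r,px2w(c,*r["location"],z=85 if t!="jig" else 0))
    for r in env.boxes_of(c,"wing_mid")[:2]:print(r)
    hsv=cv2.cvtColor(p,cv2.COLOR_BGR2HSV)
    mk=cv2.inRange(hsv,(5,150,150),(20,255,255))
    n,l,s,ce=cv2.connectedComponentsWithStats(mk)
    for i in range(1,n):
        if s[i,4]>40:
            v,u=np.nonzero(l==i);z=d[v,u];q=np.median(z)
            W=px2w(c,*ce[i],d=q);a=cv2.minAreaRect(np.c_[u,v].astype(np.float32))
            print(s[i],ce[i],q,W,a)
im=cv2.imread("pics/top0.png")[215:355,255:405]
cv2.imwrite("pics/topc.png",cv2.resize(im,None,fx=4,fy=4,interpolation=cv2.INTER_CUBIC))
print(env.state())
E
```

```text
top {'fx': 441.06711224962714, 'fy': 441.06711224962714, 'cx': 316.2483650993319, 'cy': 234.37238768391504, 'eye': array([548.41168089, 143.46579092, 946.31536226]), 'rotation': array([-172.07755146,   -1.07868613,  -89.34430498])}
wing_mid {'location': [356.3, 257.2], 'score': 0.95} [624.37832585  49.54715766  85.        ]
jig {'location': [325.4, 285.1], 'score': 0.68} [571.34355422 106.38138553   0.        ]
{'bbox': [343.7, 248.5, 370.4, 274.1], 'score': 0.87}
{'bbox': [347.0, 248.8, 370.9, 271.1], 'score': 0.74}
[ 158   84   17  174 1064] [166.23590226 166.91917293] 1019.30743 [839.52918139 474.83544457 -48.12865786] ((166.0887451171875, 170.53567504882812), (6.593961238861084, 173.590576171875), 3.4682295322418213)
[580 285   5  37  55] [581.30909091 305.2       ] 926.2275 [ 535.33186433 -430.89851548   19.07243512] ((581.12353515625, 303.1058654785156), (36.124053955078125, 2.991163492202759), 85.60128784179688)
scene {'fx': 525.9655504575467, 'fy': 525.9655504575467, 'cx': 319.52607289155793, 'cy': 233.62245520508478, 'eye': array([ 166.05233136, -467.90383013,  448.50439184]
[... 1981 characters left out ...]
6191), 81.8698959350586)
{'time_s': 0.5, 'qpos': array([-7.45425742e+01,  1.83123950e+01,  8.96420776e+01, -1.81313955e-03,
        7.20434709e+01, -1.14348198e+00]), 'qvel': array([ 0.04875614,  0.04641015, -0.06334625,  0.02454878, -0.09881405,
       -0.02906546]), 'effort': array([ 6.53197130e-04, -4.11992383e+01, -2.32038492e+01,  7.27728638e-02,
        3.83805740e-02, -2.65484266e-05]), 'ee_pos': array([ 164.29261369, -551.02198904,  227.95006783]), 'ee_rot': array([1.79997978e+02, 1.76554055e-03, 1.66014667e+01]), 'force': array([-0.10264661, -0.23721188,  0.00972249]), 'torque': array([ 0.02117214, -0.06887458,  0.0351774 ]), 'gripper_force': 0.0, 'gripper_width': 91.20662497747597}
```

View pics/topc.png

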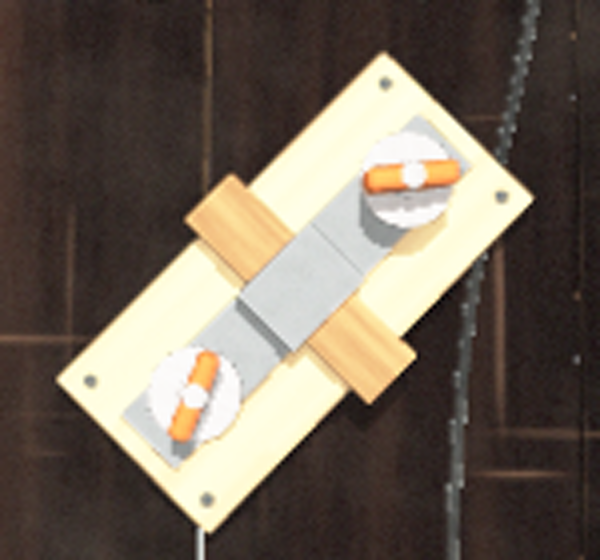

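View pics/scene0.png

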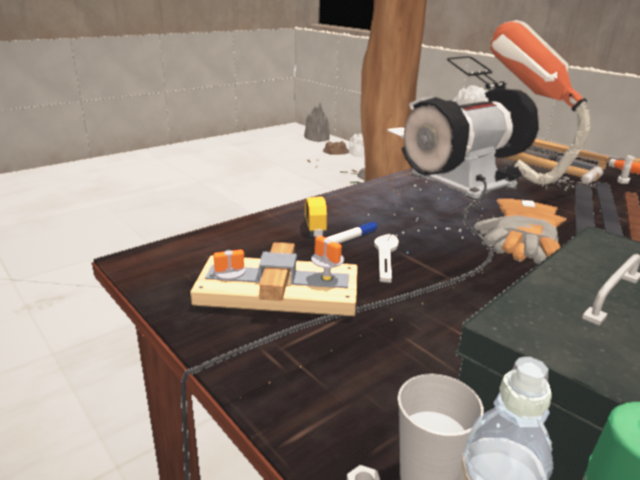

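The standing wing is the far screw at about (358,259). Its wing lies almost along the image columns, from about (346,260) to (370,258). Next I'll fit its position and yaw.

Run:
```python
from h import *
p=cv2.imread("pics/top0.png");d=np.load("top0.npy")
hsv=cv2.cvtColor(p,cv2.COLOR_BGR2HSV)
mk=cv2.inRange(hsv[245:275,340:375],(5,140,110),(18,255,255))
v,u=np.nonzero(mk);v+=245;u+=340
W=np.array([px2w("top",a,b,z=100) for a,b in zip(u,v)])[:,:2]
c=W.mean(0);S=np.linalg.svd(W-c);ax=S[2][0]
print(len(u),c,"minmaxmid",(W.min(0)+W.max(0))/2,np.ptp(W@ax),np.degrees(np.arctan2(ax[1],ax[0])),d[258:262,345:372:4])
# scene depth-based
p=cv2.imread("pics/scene0.png");d=np.load("scene0.npy")
hsv=cv2.cvtColor(p,cv2.COLOR_BGR2HSV)
mk=cv2.inRange(hsv[230:280,305:350],(3,140,90),(18,255,255));v,u=np.nonzero(mk);v+=230;u+=305
W=np.array([px2w("scene",a,b,d=d[b,a]) for a,b in zip(u,v)])
print(len(u),W.mean(0),W.min(0),W.max(0),np.median(W[W[:,2]>98],0) if (W[:,2]>98).any() else 0)
W=W[abs(W[:,2]-88)<16]
l=cv2.fitLine(W[:,:2].astype(np.float32),cv2.DIST_HUBER,0,.1,.1).ravel();print(l,np.degrees(np.arctan2(l[1],l[0])))
```

```text
67 [619.47825925  50.40360387] minmaxmid [620.58590439  48.86221889] 44.5855766139643 96.87869322079312 [[878.0591  848.085   850.4907  847.8966  848.9744  850.15643 851.64545]
 [877.21954 847.55975 847.58624 847.12115 848.21674 848.3671  851.73096]
 [877.733   850.0411  845.5239  846.7465  849.5484  850.7231  914.62036]
 [879.38916 850.4749  848.98914 848.47125 850.95087 858.7385  915.52826]]
423 [623.25003419  52.30874725  84.27284339] [ 166.05233136 -467.90383013   -0.67553748] [759.17113007 221.08193016 448.50439184] [618.35840507  39.93798845  99.81535378]
[ 1.4089699e-01 -9.9002427e-01  6.1599048e+02  4.5899380e+01] -81.90024
```

arm_command --motion '[{"offset": [0, 0, -0.05], "spin": 0}, {"offset": [0, 0, -0.05], "spin": 0}, {"offset": [0, 0, -0.05], "spin": 0}, {"offset": [0, 0, -0.05], "spin": 0}, {"offset": [0.03, -0.022, 0], "spin": 0}]' --jaw 0.05 --newtons 30

```text
time_s: 1.12
ee_pos: [186.6, -523.4, 431.9]
ee_rot: [179.5, 0.0, 16.4]
force: [0.8, -0.8, 0.8]
gripper_width: 50.3
gripper_force: 0.0
```

arm_command --motion '[{"offset": [0.0435, -0.032, 0], "spin": 0}, {"offset": [0.0435, -0.032, 0], "spin": 0}, {"offset": [0.0435, -0.032, 0], "spin": 0}, {"offset": [0.0435, -0.032, 0], "spin": 0}, {"offset": [0.0435, -0.032, 0], "spin": 0}]'

```text
time_s: 1.75
ee_pos: [350.2, -304.3, 428.1]
ee_rot: [180.0, -0.0, 16.6]
force: [0.5, -1.3, -0.1]
gripper_width: 49.8
gripper_force: 0.0
```

arm_command --motion '[{"offset": [0.0435, -0.032, 0], "spin": 0}, {"offset": [0.0435, -0.032, 0], "spin": 0}, {"offset": [0.0435, -0.032, 0], "spin": 0}, {"offset": [0.0435, -0.032, 0], "spin": 0}, {"offset": [0.0435, -0.032, 0], "spin": 0}]'

```text
time_s: 2.38
ee_pos: [513.0, -88.8, 428.1]
ee_rot: [180.0, -0.0, 16.6]
force: [0.2, -0.9, 0.3]
gripper_width: 49.9
gripper_force: 0.0
```

arm_command --motion '[{"offset": [0.0435, -0.032, 0], "spin": 0}, {"offset": [0.0435, -0.032, 0], "spin": 0}, {"offset": [0.0435, -0.032, 0], "spin": 0}, {"offset": [0, 0, 0], "spin": -0.175}, {"offset": [0, 0, 0], "spin": -0.175}]'

```text
time_s: 3.0
ee_pos: [610.3, 39.8, 427.3]
ee_rot: [-180.0, 0.1, 37.1]
force: [-0.3, -0.2, 0.2]
gripper_width: 49.9
gripper_force: 0.0
```

arm_command --motion '[{"offset": [0, 0, 0], "spin": -0.175}, {"offset": [0, 0, 0], "spin": -0.175}, {"offset": [0, 0, 0], "spin": -0.175}, {"offset": [0, 0, 0], "spin": -0.175}, {"offset": [0, 0, 0], "spin": -0.175}]'

```text
time_s: 3.62
ee_pos: [609.8, 38.9, 427.9]
ee_rot: [-180.0, 0.0, 87.1]
force: [0.5, -0.1, -0.2]
gripper_width: 49.9
gripper_force: 0.0
```

arm_command --motion '[{"offset": [0, 0, 0], "spin": -0.175}, {"offset": [0, 0, 0], "spin": 0}]'

```text
time_s: 3.88
ee_pos: [609.8, 38.9, 427.9]
ee_rot: [-180.0, 0.0, 96.7]
force: [0.6, 0.1, -0.3]
gripper_width: 50.2
gripper_force: 0.0
```

arm_command --motion '[{"offset": [0.009, 0.011, 0], "spin": 0}, {"offset": [0, 0, 0.05], "spin": 0}, {"offset": [0, 0, 0.05], "spin": 0}, {"offset": [0, 0, 0.05], "spin": 0}, {"offset": [0, 0, 0.05], "spin": 0}]'

```text
time_s: 4.5
ee_pos: [620.2, 49.8, 226.2]
ee_rot: [180.0, -0.0, 96.7]
force: [0.3, 0.2, -0.3]
gripper_width: 49.6
gripper_force: 0.0
```

arm_command --motion '[{"offset": [0, 0, 0.05], "spin": 0}, {"offset": [0, 0, 0.04], "spin": 0}, {"offset": [0, 0, 0.01], "spin": 0}, {"offset": [0, 0, 0], "spin": 0}]'

```text
time_s: 5.0
ee_pos: [620.4, 49.5, 128.2]
ee_rot: [180.0, 0.0, 96.8]
force: [-0.5, 0.8, -0.1]
gripper_width: 50.0
gripper_force: 0.0
```

Run:
```python
from h import *
print(env.state()["ee_pos"],env.state()["qpos"])
p,d=env.grab_frame("top");t=p[200:320,280:430]
q,e=env.grab_frame("scene");s=q[150:300,260:400]
f=lambda a:cv2.resize(a,(400,int(400*a.shape[0]/a.shape[1])),interpolation=cv2.INTER_CUBIC)
t,s=f(t),f(s);h=max(len(t),len(s));o=np.zeros((h,800,3),np.uint8);o[:len(t),:400]=t;o[:len(s),400:]=s
cv2.imwrite("pics/n1.png",o)
```

```text
[620.41433119  49.47730645 128.17425507] [ 3.50079414e+00  2.67483082e+01  9.13991889e+01  2.03576964e-04
  6.18295026e+01 -3.28914126e+00]
```

View pics/n1.png

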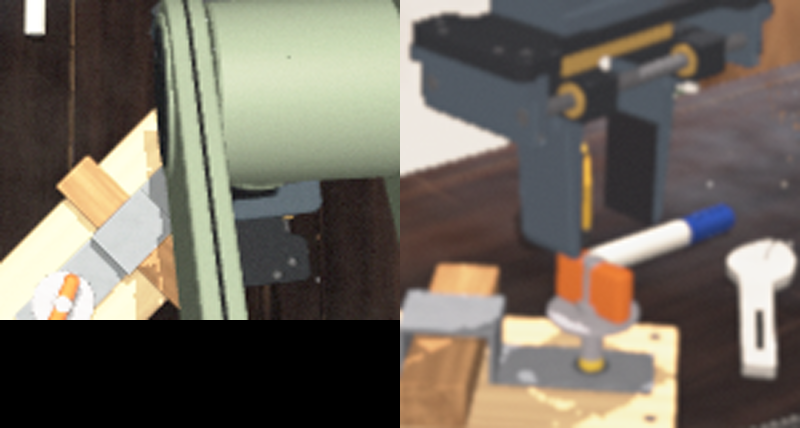

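The right-hand crop shows the open fingers straddling the orange wing at (595,285), well aligned. I'll go down and grip.

arm_command --motion '[{"offset": [0, 0, 0.02], "spin": 0}, {"offset": [0, 0, 0.012], "spin": 0}, {"offset": [0, 0, 0.008], "spin": 0}, {"offset": [0, 0, 0], "spin": 0}]'

```text
time_s: 5.6
ee_pos: [619.6, 49.1, 87.8]
ee_rot: [-180.0, 0.0, 96.8]
force: [1.3, -0.1, 1.3]
gripper_width: 50.1
gripper_force: 0.0
```

arm_command --motion '[{"offset": [0, 0, 0], "spin": 0}, {"offset": [0, 0, 0], "spin": 0}, {"offset": [0, 0, 0], "spin": 0}, {"offset": [0, 0, 0], "spin": 0}, {"offset": [0, 0, 0], "spin": 0}]' --jaw 0.008 --newtons 15

```text
time_s: 6.22
ee_pos: [620.6, 49.2, 88.3]
ee_rot: [179.9, 0.0, 96.8]
force: [2.7, 0.8, 0.7]
gripper_width: 15.9
gripper_force: 15.0
```

arm_command --motion '[{"offset": [0, 0, 0.003], "spin": 0}, {"offset": [0, 0, 0.002], "spin": 0}, {"offset": [0, 0, 0], "spin": 0}, {"offset": [0, 0, 0], "spin": 0}]' --newtons 40

```text
time_s: 6.72
ee_pos: [620.9, 49.2, 85.2]
ee_rot: [179.8, 0.0, 96.8]
force: [1.5, -0.5, 10.4]
gripper_width: 11.7
gripper_force: 92.0
```

arm_command --motion '[{"offset": [0, 0, 0.002], "spin": 0}, {"offset": [0, 0, 0.002], "spin": 0}, {"offset": [0, 0, 0], "spin": 0}, {"offset": [0, 0, 0], "spin": 0}]'

```text
time_s: 7.22
ee_pos: [621.0, 49.2, 82.7]
ee_rot: [179.7, 0.0, 96.8]
force: [-1.5, 0.8, 18.2]
gripper_width: 11.8
gripper_force: 92.1
```

arm_command --motion '[{"offset": [0, 0, 0], "spin": 0.08}, {"offset": [0, 0, 0.0003], "spin": 0.13}, {"offset": [0, 0, 0.0003], "spin": 0.13}, {"offset": [0, 0, 0], "spin": 0}]'

```text
time_s: 7.72
ee_pos: [621.4, 49.2, 82.1]
ee_rot: [179.7, -0.1, 77.3]
force: [-1.8, -0.4, 17.0]
gripper_width: 11.6
gripper_force: 92.2
```

arm_command --motion '[{"offset": [0, 0, 0.0005], "spin": 0.17}, {"offset": [0, 0, 0.0004], "spin": 0.17}, {"offset": [0, 0, 0.0003], "spin": 0.17}, {"offset": [0, 0, 0.0003], "spin": 0.17}, {"offset": [0, 0, 0.0003], "spin": 0.17}]'

```text
time_s: 8.35
ee_pos: [622.4, 48.5, 80.6]
ee_rot: [179.7, -0.4, 28.4]
force: [0.8, -1.7, 17.7]
gripper_width: 11.7
gripper_force: 92.2
```

Run:
```python
from h import *
s=env.state();print(s["qpos"],s["force"],s["torque"],s["ee_pos"])
```

```text
[ 3.4524148  29.33681528 94.63448055 -0.11915026 55.58359169 65.14730972] [ 0.80121888 -1.66185112 17.68305681] [-0.57371672 -0.0447555   0.04161758] [622.39941987  48.51683933  80.64355733]
```

arm_command --motion '[{"offset": [0, 0, 0.0003], "spin": 0.17}, {"offset": [0, 0, 0.0003], "spin": 0.17}, {"offset": [0, 0, 0.0003], "spin": 0.17}, {"offset": [0, 0, 0.0003], "spin": 0.17}]'

```text
time_s: 8.85
ee_pos: [622.6, 47.6, 79.4]
ee_rot: [179.9, -0.5, -10.6]
force: [1.3, -4.4, 16.9]
gripper_width: 11.7
gripper_force: 92.2
```

arm_command --motion '[{"offset": [0, 0, 0.0003], "spin": 0.17}, {"offset": [0, 0, 0.0003], "spin": 0.17}, {"offset": [0, 0, 0.0003], "spin": 0.17}, {"offset": [0, 0, 0], "spin": 0}]'

```text
time_s: 9.35
ee_pos: [622.3, 47.0, 78.4]
ee_rot: [-179.9, -0.5, -39.5]
force: [0.8, -5.9, 17.2]
gripper_width: 11.7
gripper_force: 91.6
```

arm_command --motion '[{"offset": [0, 0, -0.004], "spin": 0}, {"offset": [0, 0, -0.004], "spin": 0}, {"offset": [0, 0, 0], "spin": 0}, {"offset": [0, 0, 0], "spin": 0}]'

```text
time_s: 9.85
ee_pos: [622.1, 47.0, 83.6]
ee_rot: [-180.0, -0.4, -39.5]
force: [4.7, -5.4, 2.2]
gripper_width: 12.0
gripper_force: 91.2
```

arm_command --motion '[{"offset": [0, 0, 0], "spin": 0}, {"offset": [0, 0, 0], "spin": 0}, {"offset": [0, 0, 0], "spin": 0}, {"offset": [0, 0, 0], "spin": 0}]' --jaw 0.04

```text
time_s: 10.35
ee_pos: [618.8, 49.3, 81.7]
ee_rot: [179.9, 0.1, -39.5]
force: [-0.4, -0.6, -0.6]
gripper_width: 39.8
gripper_force: 0.0
```

arm_command --motion '[{"offset": [0, 0, -0.035], "spin": 0}, {"offset": [0, 0, 0], "spin": -0.175}, {"offset": [0, 0, 0], "spin": -0.175}, {"offset": [0, 0, 0], "spin": -0.175}, {"offset": [0, 0, 0], "spin": -0.175}]'

```text
time_s: 10.98
ee_pos: [619.2, 49.2, 117.0]
ee_rot: [180.0, 0.1, 0.9]
force: [-0.4, 0.3, -0.1]
gripper_width: 39.9
gripper_force: 0.0
```

arm_command --motion '[{"offset": [0, 0, 0], "spin": -0.175}, {"offset": [0, 0, 0], "spin": -0.175}, {"offset": [0, 0, 0], "spin": -0.175}, {"offset": [0, 0, 0], "spin": -0.175}, {"offset": [0, 0, 0], "spin": -0.175}]'

```text
time_s: 11.6
ee_pos: [619.2, 49.2, 117.0]
ee_rot: [-179.9, 0.1, 51.0]
force: [-0.2, -0.3, 0.4]
gripper_width: 39.6
gripper_force: 0.0
```

arm_command --motion '[{"offset": [0, 0, 0], "spin": -0.175}, {"offset": [0, 0, 0], "spin": -0.175}, {"offset": [0, 0, 0], "spin": -0.175}, {"offset": [0, 0, 0], "spin": -0.175}, {"offset": [0, 0, 0], "spin": -0.175}]'

```text
time_s: 12.22
ee_pos: [619.2, 49.2, 117.0]
ee_rot: [-179.9, -0.0, 101.2]
force: [-0.1, 0.6, 1.1]
gripper_width: 39.9
gripper_force: 0.0
```

arm_command --motion '[{"offset": [0, 0, 0], "spin": -0.175}, {"offset": [0, 0, 0], "spin": -0.175}, {"offset": [0, 0, 0], "spin": -0.175}, {"offset": [0, 0, 0], "spin": -0.167}, {"offset": [-0.0028, 0.0004, 0], "spin": 0}]'

```text
time_s: 12.85
ee_pos: [621.7, 47.8, 117.1]
ee_rot: [-180.0, -0.0, 140.4]
force: [-0.8, -0.0, 0.6]
gripper_width: 40.0
gripper_force: 0.0
```

Run:
```python
from h import *
s=env.state();print(s["ee_pos"],s["ee_rot"],s["qpos"])
q,e=env.grab_frame("scene");s=q[170:300,260:400]
cv2.imwrite("pics/n2.png",cv2.resize(s,None,fx=4,fy=4,interpolation=cv2.INTER_CUBIC))
```

```text
[621.66351916  47.75386356 117.09541935] [-1.79955091e+02 -4.77371071e-02  1.40380869e+02] [ 3.33594876e+00  2.74549702e+01  9.19497564e+01 -3.88980704e-04
  6.06608137e+01 -4.70447479e+01]
```

View pics/n2.png

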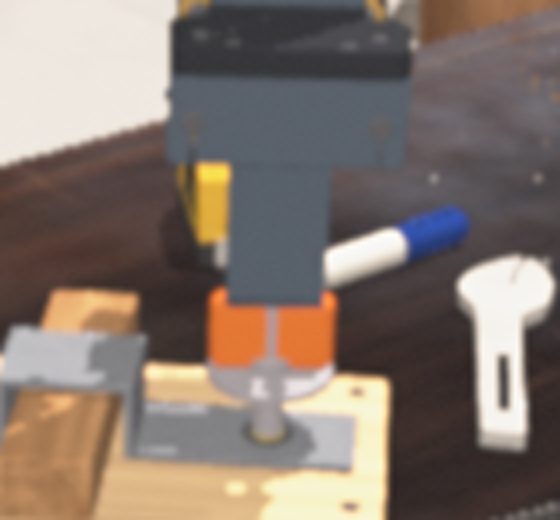

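The wing at (270,330) is lined up with the jaws, and only a thin yellow line is left at (268,437). Second grip next.

arm_command --motion '[{"offset": [0, 0, 0.018], "spin": 0}, {"offset": [0, 0, 0.01], "spin": 0}, {"offset": [0, 0, 0.006], "spin": 0}, {"offset": [0, 0, 0], "spin": 0}]'

```text
time_s: 13.4
ee_pos: [621.9, 47.6, 83.0]
ee_rot: [-180.0, -0.0, 140.4]
force: [0.7, -0.9, 0.4]
gripper_width: 39.6
gripper_force: 0.0
```

arm_command --motion '[{"offset": [0, 0, 0], "spin": 0}, {"offset": [0, 0, 0], "spin": 0}, {"offset": [0, 0, 0], "spin": 0}, {"offset": [0, 0, 0], "spin": 0}, {"offset": [0, 0, 0], "spin": 0}]' --jaw 0.008 --newtons 40

```text
time_s: 14.02
ee_pos: [621.9, 47.4, 83.7]
ee_rot: [-180.0, 0.0, 140.5]
force: [-1.0, -2.1, 2.7]
gripper_width: 12.0
gripper_force: 78.2
```

arm_command --motion '[{"offset": [0, 0, 0.003], "spin": 0}, {"offset": [0, 0, 0.003], "spin": 0}, {"offset": [0, 0, 0.0025], "spin": 0}, {"offset": [0, 0, 0], "spin": 0}, {"offset": [0, 0, 0], "spin": 0}]'

```text
time_s: 14.65
ee_pos: [622.0, 47.3, 78.2]
ee_rot: [180.0, 0.1, 140.5]
force: [-6.4, -2.7, 19.3]
gripper_width: 11.7
gripper_force: 78.5
```

arm_command --motion '[{"offset": [0, 0, 0.0002], "spin": 0.13}, {"offset": [0, 0, 0.0003], "spin": 0.16}, {"offset": [0, 0, 0.0003], "spin": 0.16}, {"offset": [0, 0, 0.0003], "spin": 0.16}]'

```text
time_s: 15.15
ee_pos: [621.8, 47.2, 77.0]
ee_rot: [180.0, 0.1, 105.3]
force: [-7.2, -1.9, 19.8]
gripper_width: 11.3
gripper_force: 78.4
```

arm_command --motion '[{"offset": [0, 0, 0.0003], "spin": 0.16}, {"offset": [0, 0, 0.0003], "spin": 0.16}, {"offset": [0, 0, 0.0003], "spin": 0.16}, {"offset": [0, 0, 0.0003], "spin": 0.14}, {"offset": [0, 0, 0], "spin": 0}]'

```text
time_s: 15.78
ee_pos: [621.6, 47.2, 75.8]
ee_rot: [180.0, 0.0, 70.0]
force: [-7.4, -2.9, 19.8]
gripper_width: 12.1
gripper_force: 78.4
```

Driven down as expected, to about 6.9 mm of feed. I'll ease off, open the jaws and retreat.

arm_command --motion '[{"offset": [0, 0, -0.004], "spin": 0}, {"offset": [0, 0, -0.0045], "spin": 0}, {"offset": [0, 0, 0], "spin": 0}, {"offset": [0, 0, 0], "spin": 0}]'

```text
time_s: 16.27
ee_pos: [621.5, 47.2, 80.8]
ee_rot: [-179.9, 0.1, 70.0]
force: [-3.6, -2.2, 4.6]
gripper_width: 11.4
gripper_force: 78.1
```

arm_command --motion '[{"offset": [0, 0, 0], "spin": 0}, {"offset": [0, 0, 0], "spin": 0}, {"offset": [0, 0, 0], "spin": 0}, {"offset": [0, 0, 0], "spin": 0}]' --jaw 0.04

```text
time_s: 16.77
ee_pos: [621.9, 48.0, 80.5]
ee_rot: [-179.9, -0.0, 70.0]
force: [0.4, -0.4, 0.3]
gripper_width: 40.2
gripper_force: 0.0
```

arm_command --motion '[{"offset": [0, 0, -0.02], "spin": 0}, {"offset": [0, 0, -0.05], "spin": 0}, {"offset": [0, 0, -0.05], "spin": 0}, {"offset": [0, 0, -0.05], "spin": 0}, {"offset": [0, 0, 0], "spin": 0}]'

```text
time_s: 17.4
ee_pos: [624.2, 48.1, 255.9]
ee_rot: [179.5, -0.2, 70.0]
force: [-1.1, -0.4, -0.2]
gripper_width: 40.0
gripper_force: 0.0
```

Run:
```python
from h import *
q,e=env.grab_frame("scene");print(env.state()["ee_pos"])
cv2.imwrite("pics/n3.png",cv2.resize(q[190:320,180:420],None,fx=3.3,fy=3.3,interpolation=cv2.INTER_CUBIC))
```

```text
[622.85252947  47.93198931 252.96995771]
```

View pics/n3.png

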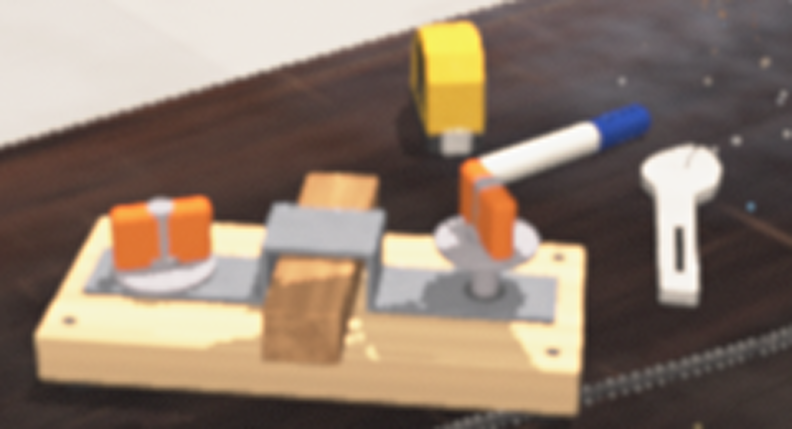

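The yellow band is gone at the shank's foot (485,290). The wrench, tape measure and marker have not moved, and the gripper is clear.

```bash
python3 -c "
from workcell import env
print(env.job_done())"
```

```text
the job is handed in; nothing more can be done
None
```

The standing screw is started: I turned it clockwise about 207° in two grips at 17–20 N until the yellow band was out of sight, let go with the gripper clear and the other items unmoved, and handed the job in at about 17 s.

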